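Load a headstock blank under the reaming bridge

TASK

Load the headstock blank into the reaming jig: push it along the bench with the fingers, under the low metal bridge, until its leading edge sits fully home and flat against the cedar cleat on the other side. Keep it flat on the bench all the way, never lifted or tipped, leave the gauge, winder, file and button tray where they are, and move the fingers clear at the end.

Things in the scene. Friction and masses are not known exactly. Their poses are not given: they have to be found in the camera images.
- blank: loose dark wooden headstock blank, a plain flat plate 150 mm (its x) by 100 mm (its y) by 12 mm thick, about 90 to 180 g, lying flat on the bench in front of the bridge, up to 35 mm to either side of the bridge's centre line and up to 0.3 rad out of square with it. Origin: centre of its underside; z up; its +x end is the leading end, which goes under the bridge.
- lead_left (a point): the blank's leading corner on its +y side, at mid thickness (75, 50, 6 mm from the blank's origin)
- lead_right (a point): the blank's leading corner on its -y side, at mid thickness (75, -50, 6 mm)
- bridge: fixed low bridge: an aluminium plate 60 mm (its x) by 154 mm (its y) by 10 mm with small bushings 5 mm high on top, on two wooden feet. The opening under it is 114 mm wide (y from -57 to 57 mm) and 15 mm high over the bare bench, 60 mm deep (x from -30 to 30 mm). Origin: on the bench under its centre; the blank is pushed in along the bridge's +x, which points roughly to the robot's left. When home, 45 to 75 mm of the blank still stick out on the entry side.
- cleat: fixed reddish cedar cleat beyond the bridge, the stop: 24 mm (its x) by 80 mm (its y) by 20 mm high, square to the bridge and on its centre line; its centre is 57 to 87 mm past the bridge's centre. Origin: centre of its underside, axes as the bridge's.
- cleat_face (a point): centre of the cleat's flat stop face, the one that looks at the bridge (12 mm from the cleat's origin towards the bridge), 6 mm over the bench; axes as the cleat's
- peg_gauge: bystander: orange plastic peg gauge, two leaning jaws on a foot 60 by 30 mm, 56 mm tall, standing loose beside the bridge. Origin: centre of its underside.
- peg_winder: bystander: chrome peg winder 120 mm long lying loose beyond the cleat, its knob 45 mm tall. Origin: underside, mid length.
- taper_file: bystander: polished steel tapering file with a wooden handle, 220 mm long, 18 mm high, lying loose beside the bridge on the side away from the robot. Origin: underside, 100 mm from the handle's end.
- button_tray: bystander: small grey tray 70 by 70 mm, 21 mm high with four black tuner buttons in it, loose on the bench beyond the cleat. Origin: centre of its underside.
There are look-alikes about, which are no part of the job. Several things have the shape of the blank; the one meant has the colours described above. There is more than one size of the cleat; the job needs the larger.

How it is judged:
By the outcome, as a careful person would: the job done as asked, in the order asked, and still so for the second after the job is handed in, with the robot touching nothing.
It also fails if it takes over 72 s, if anything falls off the work surface, if the arm or the gripper's body presses on something with over 40 N, if the wrist force passes 120 N, or if a joint passes its speed limit or range.

ROBOT

A 6-joint arm with a two-finger parallel gripper is mounted at the origin on the work surface. World frame = base frame: x ahead of the robot, y to its left, z up, the work surface at z = 0. Lengths are in m, angles in rad, forces in N, time in s.
With the tool pointing down it reaches from about 0.275 to 0.75 m from the base axis. Payload 10.2 kg.
Tool frame: the origin (TCP) lies midway between the tips of the shut fingers; the grasp point (between the pads) lies 19 mm behind it; y points along the fingers, x is the direction in which the jaws open and shut, and the axes are right-handed (so a half turn about y gives the same grasp; the last joint's range is limited). The gripper opens to 85 mm and grips with 20 to 120 N. Pads are 22 mm wide; open, the fingers measure 114 mm over their backs; the gripper's body (76 mm by 85 mm) begins 54 mm behind the grasp point. The pads swing forward as they close: fully open they stand 13 mm farther back than shut.
Start: joints at [1.111, 0.313, 1.498, -0, 1.331, -0.223], TCP at [0.123, 0.51, 0.231] pointing down, gripper open.
Joint ranges: [-2.94, 2.94], [-0.97, 2.17], [0.19, 2.56], [-1.23, 4.37], [0.02, 3.11], [-2.88, 2.88]. Speed limits (rad/s): [2.39, 2.39, 3.01, 3.14, 3.14, 3.14].

INTERFACE

Orientations are given as a rotation vector (axis times angle).
In Python, from plant import arm gives the robot as it stands.
- The arm moves only by the tool drive_tool, never from a script. Its argument "plan" is a list of rows, each an object of numbers: "dx", "dy", "dz": the shift along the tool's x, y, z in mm; "rx", "ry", "rz": the turn, a rotation vector about the tool's x, y, z in degrees; "gripper": the opening, from -1 (shut) to 1 (fully open). In form: [{"dx": .., "dy": .., "dz": .., "rx": .., "ry": .., "rz": .., "gripper": ..}, ...]. A call has 1 to 20 rows; each row is the pose to reach, as a shift and turn from the pose commanded when the call began, along the tool's axes at that moment; what a row does not reach only later rows make up. A row lasts 1/8 s, in which the tool goes at most 62.5 mm and 10.7 degrees, less where a joint would pass 70% of its speed; a pose out of reach is approached as far as the arm can. A call with a gripper value outside its range is refused whole. The fingers move at their own pace and stop on an object; "squeeze" is the grip in N (left out, the last holds). Time passes only in rows, so rows that repeat a pose let the fingers close. It gives the time, the measured TCP pose, the force and the opening at its end, in the units of the state.
- arm.read_state(): the state, without advancing time (a new reading comes with each control period).
- arm.snapshot(name): name is "scene" or "top" or "wrist"; returns a dict with "pixels" (420x560x3 uint8, blue, green, red), "fx", "fy", "cx", "cy" (pixels), "pose" (4x4, takes a point from camera to world coordinates); the wrist camera has in their place "hand_eye" (4x4, takes a point from camera to tool coordinates, whose origin is the TCP and whose axes are the tool frame's). Camera axes: x right, y up, looking along -z (the intrinsics and any distortion apply to the point x, -y, -z); pixel columns grow to the right and rows downward; lengths in m; the calibration is good to about 2 mm. The wrist camera is an equidistant fisheye: a pixel r from the principal point sees the ray r / f radians off the axis. A picture is of the moment at which its call begins: read the wrist's pose just before it. There is no depth.
- arm.hand_in(): hands the job in, once; it reports no verdict.
The state is a dict: "time": time; "q": joint angles; "joint_velocities": joint speeds; "tau": joint torques, N m; "position": TCP position; "tool_rot": TCP orientation; "contact_force": force on the tool from outside, world axes, zero at the start; "torque": the same for the moment, N m; "width": opening from 0.0 (shut) to 1.0 (fully open).
Only numpy, scipy, OpenCV 4.12 (cv2) and the standard library are available. Lean on these libraries where they do the work, as an engineer would, in place of code of your own. Each camera call takes 0.05 s, during which the arm holds its last target.

## Working session

There is one attempt and no reset: what is moved stays moved. The work goes in short steps, Python scripts to look and compute and a tool call to move; the robot and the scene stay as the last step left them, time stands still between calls to the robot, and variables do not carry over. Pictures are saved under pics/ and viewed, and the job is handed in when it is done.

Besides the shell and the picture viewer there is one more tool, called as a command line: name --argument value ..., lists and objects as JSON in quotes. drive_tool: Moves the arm, as the interface text tells. Its arguments: {"type":"object","properties":{"plan":{"type":"array"},"squeeze":{"type":"number"}},"required":["plan"]}

```bash
mkdir -p pics; python3 - <<'E'
from plant import arm
import cv2
s=arm.read_state(); print(s)
for n in ("scene","top","wrist"):
    d=arm.snapshot(n); cv2.imwrite(f"pics/{n}0.png",d["pixels"])
    print(n,{k:v for k,v in d.items() if k!="pixels"})
E
```

```text
{'time': 0.0, 'q': array([ 1.11058447e+00,  3.13498030e-01,  1.49843959e+00, -1.20998433e-05,
        1.33097266e+00, -2.23388337e-01]), 'joint_velocities': array([ 0.00126817,  0.00056897, -0.0005272 ,  0.00076967,  0.00121211,
       -0.00181481]), 'tau': array([-4.47696439e-04, -4.12276089e+01, -2.59737790e+01, -2.00140544e-04,
        4.25342252e-03, -5.44452504e-06]), 'position': array([0.12306822, 0.51011406, 0.23070955]), 'tool_rot': array([-1.31255105, -1.03208593,  1.03406492]), 'contact_force': array([ 0.28922455,  0.03216855, -0.55587911]), 'torque': array([ 0.02262945, -0.00321447, -0.0019125 ]), 'width': 1.004972978375382}
scene {'fx': 379.62543781765794, 'fy': 379.62543781765794, 'cx': 289.0452570992698, 'cy': 210.09510804882734, 'pose': array([[-0.14757399, -0.59656701,  0.78887878,  1.1519819 ],
       [ 0.98889118, -0.10333696,  0.10684429,  0.13978334],
       [ 0.01778056,  0.7958827 ,  0.6051897 ,  0.47599136],
       [ 0.        ,  0.        ,  0.        ,  1.        ]])}
top {'fx': 408.9429463289435, 'fy': 408.9429463289435, 'cx': 273.01990604431614, 'cy': 206.7898866941011, 'pose': array([[-0.0048303 ,  0.99584362, -0.09095132,  0.49614203],
       [-0.99983403, -0.00640728, -0.01705475,  0.03097077],
       [-0.01756662,  0.09085385,  0.99570929,  0.80432475],
       [ 0.        ,  0.        ,  0.        ,  1.        ]])}
wrist {'fx': 325.19226210127806, 'fy': 325.19226210127806, 'cx': 281.37280281964155, 'cy': 202.8570285691278, 'hand_eye': array([[ 9.99999500e-01,  3.48325081e-04,  9.37021679e-04,
        -6.38125340e-04],
       [ 7.99038813e-04,  2.84760194e-01, -9.58598453e-01,
        -1.43326672e-01],
       [-6.00730359e-04,  9.58598722e-01,  2.84759774e-01,
         7.22541613e-02],
       [ 0.00000000e+00,  0.00000000e+00,  0.00000000e+00,
         1.00000000e+00]])}
```

View pics/top0.png

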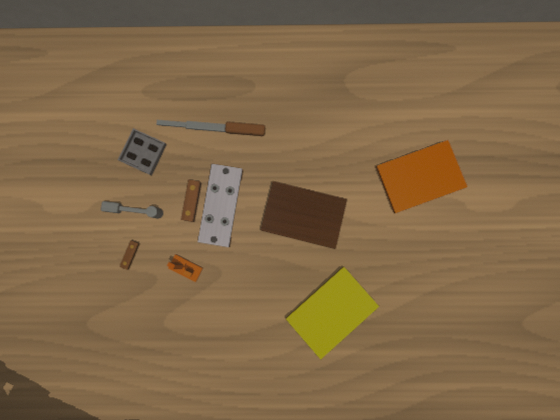

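View pics/scene0.png

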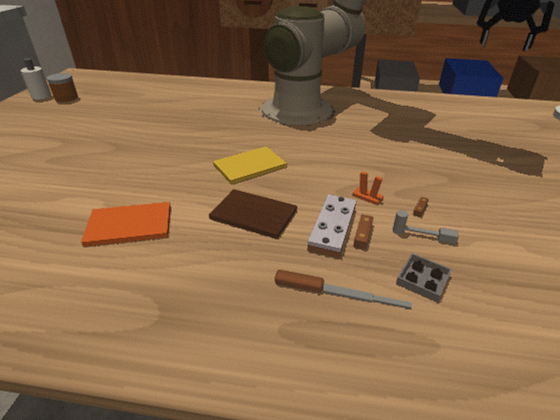

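View pics/wrist0.png

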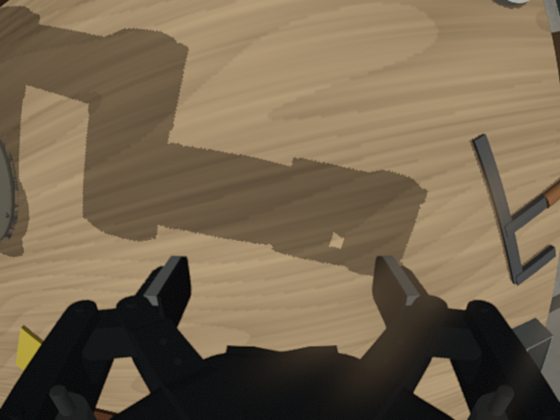

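Top view: the dark blank is at about (304,215). Its look-alikes are the orange plate at (421,176) and the yellow one at (332,313). The larger cleat is at (191,201) and a smaller one at (130,254). The bridge is at (220,206). The description picks the dark plate and the larger cleat; I'll check them in a close crop.

```bash
python3 - <<'E'
import cv2
im=cv2.imread("pics/top0.png")[150:260,170:360]
im=cv2.convertScaleAbs(cv2.resize(im,None,fx=4.2,fy=4.2,interpolation=cv2.INTER_CUBIC),alpha=1.8)
cv2.imwrite("pics/crop0.png",im)
im=cv2.imread("pics/scene0.png")[150:280,190:390]
cv2.imwrite("pics/crop1.png",cv2.resize(im,None,fx=4,fy=4,interpolation=cv2.INTER_CUBIC))
E
```

```text
(no output)
```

View pics/crop0.png

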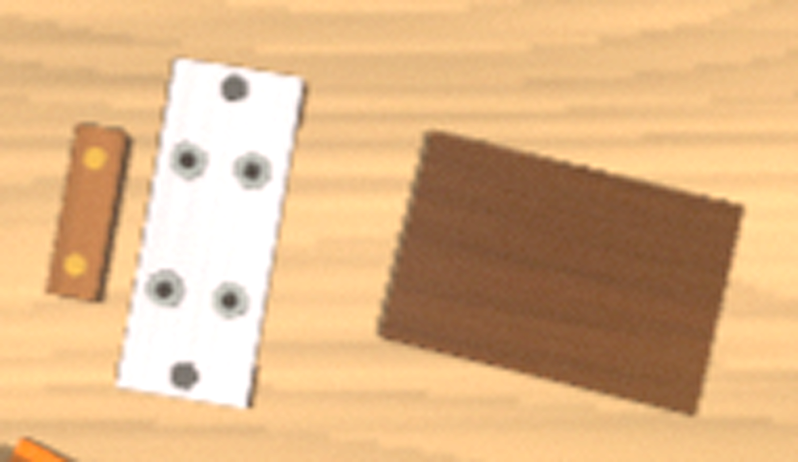

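View pics/crop1.png

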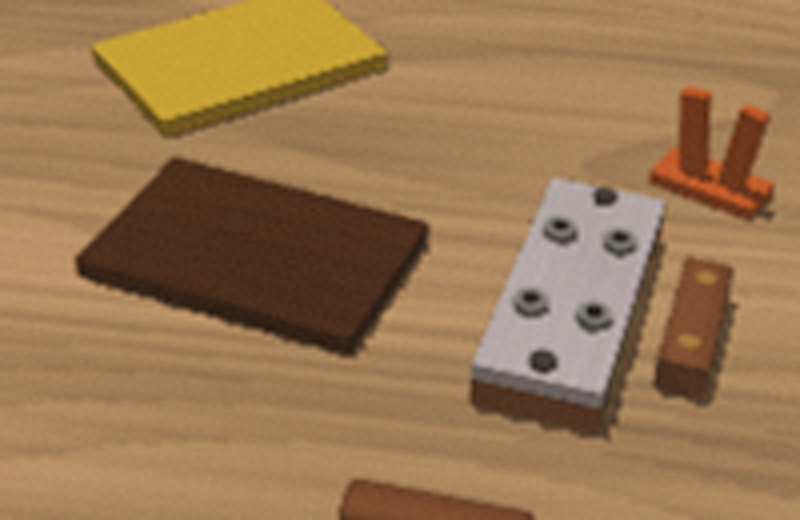

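```bash
cat > h.py <<'E'
import numpy as np
from scipy.optimize import least_squares
from plant import arm
import cv2
def ray(d,u,v,z):
    R=d["pose"][:3,:3];t=d["pose"][:3,3]
    r=R@np.array([(u-d["cx"])/d["fx"],-(v-d["cy"])/d["fy"],-1])
    return (t+r*(z-t[2])/r[2])[:2]
def fit(P,w,h):
    P=np.array(P)
    # order: lead-right, lead-left... local pts given
    L=np.array([[w/2,h/2],[-w/2,h/2],[-w/2,-h/2],[w/2,-h/2]])
    def f(p):
        c,s=np.cos(p[2]),np.sin(p[2]); return (L@np.array([[c,s],[-s,c]])+p[:2]-P).ravel()
    r=least_squares(f,[*P.mean(0),np.pi/2]); return r.x,np.abs(r.fun).max()
E
python3 - <<'E'
from h import *
d=arm.snapshot("top")
def cr(L,z): return [ray(d,(u+.5)/4.2-.5+170,(v+.5)/4.2-.5+150,z) for u,v in L]
# image left = +x local(world +y); image down = world -x = local +y
b,e=fit(cr([(382,338),(697,415),(745,205),(431,131)],.012),.15,.1);print("blank",b,e)
g,e=fit(cr([(118,386),(248,407),(302,79),(175,58)],.025),.06,.154);print("bridge",g,e)
c,e=fit(cr([(47,292),(100,300),(125,131),(78,123)],.020),.024,.08);print("cleat",c,e)
R=lambda a:np.array([[np.cos(a),-np.sin(a)],[np.sin(a),np.cos(a)]])
print("blank in bridge",R(-g[2])@(b[:2]-g[:2])*1e3,b[2]-g[2])
print("cleat in bridge",R(-g[2])@(c[:2]-g[:2])*1e3,c[2]-g[2])
from scipy.spatial.transform import Rotation as Ro
s=arm.read_state();print(Ro.from_rotvec(s["tool_rot"]).as_matrix().round(3))
E
```

```text
blank [ 0.55354634 -0.01499467  1.32910936] 0.0009180508862584591
bridge [0.57212205 0.14638807 1.40914599] 0.00110684514787307
cleat [0.58223148 0.20419569 1.41883632] 0.0010277823215797677
blank in bridge [-162.26850886   -7.64056606] -0.08003662830061398
cleat in bridge [58.68106597 -0.6736546 ] 0.009690338172672508
[[ 0.235 -0.    -0.972]
 [ 0.972 -0.001  0.235]
 [-0.001 -1.     0.   ]]
```

```bash
cat >> h.py <<'E'
from scipy.spatial.transform import Rotation as Ro
G=np.array([0.57212,0.14639,1.40915])
def target(bx,by,z,head):
    """TCP target in bridge mm; head = tool x heading rel. to bridge x, deg. prints tool-frame shift"""
    s=arm.read_state(); M=Ro.from_rotvec(s["tool_rot"]).as_matrix()
    a=G[2];R=np.array([[np.cos(a),-np.sin(a)],[np.sin(a),np.cos(a)]])
    p=np.array([*(G[:2]+R@np.array([bx,by])/1e3),z/1e3])
    h=a+np.radians(head); x=np.array([np.cos(h),np.sin(h),0]);y=np.array([0,0,-1.]);T=np.c_[x,y,np.cross(x,y)]
    print("shift",(M.T@(p-s["position"])*1e3).round(1),"turn",np.degrees(Ro.from_matrix(M.T@T).as_rotvec()).round(2))
def where():
    s=arm.read_state(); a=G[2];R=np.array([[np.cos(a),-np.sin(a)],[np.sin(a),np.cos(a)]])
    M=Ro.from_rotvec(s["tool_rot"]).as_matrix()
    print("t",round(s["time"],2),"bridge xy",(R.T@(s["position"][:2]-G[:2])*1e3).round(1),"z",(s["position"][2]*1e3).round(1),"head",np.degrees(np.arctan2(M[1,0],M[0,0])-a).round(2),"F",s["contact_force"].round(1),"w",round(s["width"],3),"q6",s["q"][5].round(2))
E
python3 -c "
from h import *
where(); target(-162,-92,120,0); target(-162,-92,-3,0)"
```

```text
t 0.2 bridge xy [286.8 501.7] z 231.0 head -4.31 F [ 0.3 -0.6 -0.2] w 0.999 q6 -0.22
shift [-402.9  111.2 -625.8] turn [-0.01 -4.31 -0.04]
shift [-402.8  234.2 -625.8] turn [-0.01 -4.31 -0.04]
```

drive_tool --plan '[{"dx":-40,"dy":0,"dz":-45,"gripper":0.4},{"dx":-75,"dy":0,"dz":-95},{"dx":-110,"dy":10,"dz":-145},{"dx":-145,"dy":20,"dz":-195},{"dx":-180,"dy":30,"dz":-245},{"dx":-215,"dy":40,"dz":-295},{"dx":-250,"dy":50,"dz":-345},{"dx":-285,"dy":60,"dz":-395},{"dx":-320,"dy":70,"dz":-450},{"dx":-355,"dy":80,"dz":-510,"ry":-2},{"dx":-385,"dy":95,"dz":-570,"ry":-4.3},{"dx":-403,"dy":111,"dz":-626,"ry":-4.3},{"dx":-403,"dy":111,"dz":-626,"ry":-4.3,"gripper":0.4},{"dx":-403,"dy":111,"dz":-626,"ry":-4.3,"gripper":0.4},{"dx":-403,"dy":111,"dz":-626,"ry":-4.3,"gripper":0.4},{"dx":-403,"dy":111,"dz":-626,"ry":-4.3,"gripper":0.4}]'

```text
invalid input at $.plan[0]: expected keys dx, dy, dz, rx, ry, rz, gripper
```

```bash
python3 -c "
from h import *
where(); target(-162,-92,-3,0)
cv2.imwrite('pics/top1.png',arm.snapshot('top')['pixels']);cv2.imwrite('pics/wr1.png',arm.snapshot('wrist')['pixels'])"
```

```text
t 0.2 bridge xy [286.8 501.7] z 231.0 head -4.31 F [ 0.3 -0.6 -0.2] w 0.999 q6 -0.22
shift [-402.8  234.2 -625.8] turn [-0.01 -4.31 -0.04]
```

View pics/top1.png

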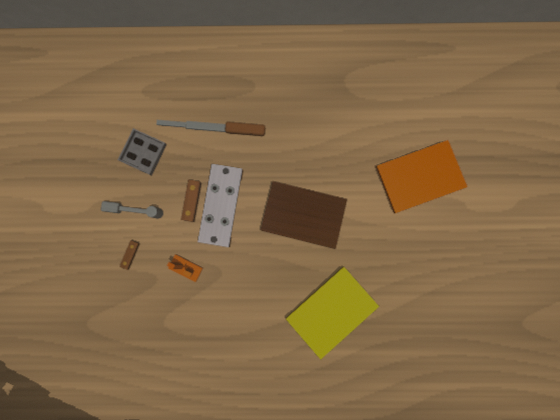

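View pics/wr1.png

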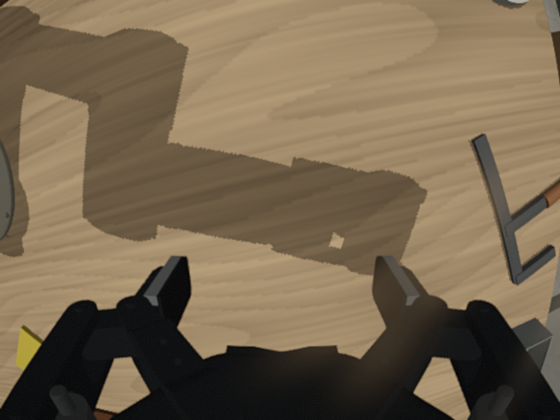

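The call was refused because every row needs all the keys, so the arm has not moved. I'll resend it in full.

drive_tool --plan '[{"dx":-35,"dy":0,"dz":-50,"rx":0,"ry":0,"rz":0,"gripper":0.4},{"dx":-70,"dy":0,"dz":-100,"rx":0,"ry":0,"rz":0,"gripper":0.4},{"dx":-105,"dy":10,"dz":-150,"rx":0,"ry":0,"rz":0,"gripper":0.4},{"dx":-140,"dy":20,"dz":-200,"rx":0,"ry":0,"rz":0,"gripper":0.4},{"dx":-175,"dy":30,"dz":-250,"rx":0,"ry":0,"rz":0,"gripper":0.4},{"dx":-210,"dy":40,"dz":-300,"rx":0,"ry":0,"rz":0,"gripper":0.4},{"dx":-245,"dy":50,"dz":-350,"rx":0,"ry":0,"rz":0,"gripper":0.4},{"dx":-280,"dy":60,"dz":-400,"rx":0,"ry":0,"rz":0,"gripper":0.4},{"dx":-315,"dy":70,"dz":-450,"rx":0,"ry":-1,"rz":0,"gripper":0.4},{"dx":-350,"dy":80,"dz":-510,"rx":0,"ry":-2,"rz":0,"gripper":0.4},{"dx":-380,"dy":95,"dz":-570,"rx":0,"ry":-4.3,"rz":0,"gripper":0.4},{"dx":-403,"dy":111,"dz":-626,"rx":0,"ry":-4.3,"rz":0,"gripper":0.4},{"dx":-403,"dy":111,"dz":-626,"rx":0,"ry":-4.3,"rz":0,"gripper":0.4},{"dx":-403,"dy":111,"dz":-626,"rx":0,"ry":-4.3,"rz":0,"gripper":0.4},{"dx":-403,"dy":111,"dz":-626,"rx":0,"ry":-4.3,"rz":0,"gripper":0.4},{"dx":-403,"dy":111,"dz":-626,"rx":0,"ry":-4.3,"rz":0,"gripper":0.4}]'

```text
time: 2.3
position: [0.6368, -0.0273, 0.1212]
tool_rot: [-1.282, -1.091, 1.09]
contact_force: [-0.3, -0.3, 1.2]
width: 0.701
```

```bash
python3 -c "
from h import *
where(); target(-162,-92,-3,0)
cv2.imwrite('pics/top2.png',arm.snapshot('top')['pixels']);cv2.imwrite('pics/wr2.png',arm.snapshot('wrist')['pixels'])"
```

```text
t 2.3 bridge xy [-161.   -91.8] z 121.2 head 0.06 F [-0.3 -0.3  1.2] w 0.701 q6 -1.64
shift [-1.000e+00  1.242e+02 -1.000e-01] turn [ 0.05  0.06 -0.  ]
```

View pics/top2.png

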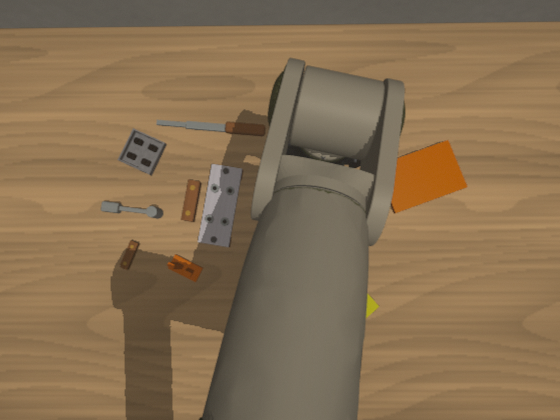

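View pics/wr2.png

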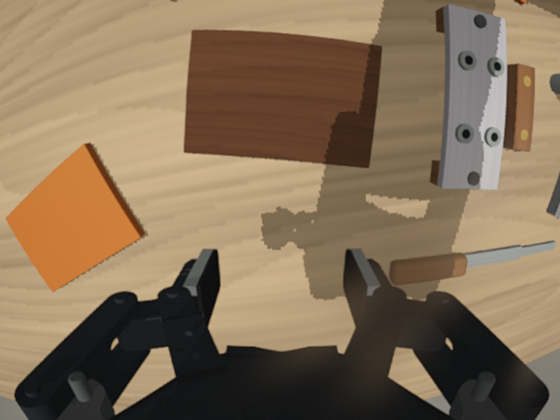

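```bash
python3 -c "
from h import *
d=arm.snapshot('top')
a=G[2];R=np.array([[np.cos(a),-np.sin(a)],[np.sin(a),np.cos(a)]])
for u,v in [(265,124),(265,135),(227,133)]: print(R.T@(ray(d,u,v,.015)-G[:2])*1e3)"
```

```text
[ -59.88827633 -172.35072307]
[ -63.3909323  -150.45111135]
[  11.4648756  -143.05837884]
```

drive_tool --plan '[{"dx":-1,"dy":40,"dz":0,"rx":0,"ry":0,"rz":0,"gripper":0.4},{"dx":-1,"dy":80,"dz":0,"rx":0,"ry":0,"rz":0,"gripper":0.4},{"dx":-1,"dy":108,"dz":0,"rx":0,"ry":0,"rz":0,"gripper":0.4},{"dx":-1,"dy":116,"dz":0,"rx":0,"ry":0,"rz":0,"gripper":0.4},{"dx":-1,"dy":120,"dz":0,"rx":0,"ry":0,"rz":0,"gripper":0.4},{"dx":-1,"dy":123,"dz":0,"rx":0,"ry":0,"rz":0,"gripper":0.4},{"dx":-1,"dy":123,"dz":0,"rx":0,"ry":0,"rz":0,"gripper":0.4}]'

```text
time: 3.32
position: [0.6373, -0.0293, -0.0021]
tool_rot: [-1.282, -1.09, 1.089]
contact_force: [-0.1, -0.3, -0.4]
width: 0.703
```

```bash
python3 -c "
from h import *
where(); 
cv2.imwrite('pics/sc3.png',cv2.resize(arm.snapshot('scene')['pixels'][120:320,160:420],None,fx=3,fy=3,interpolation=cv2.INTER_CUBIC));cv2.imwrite('pics/wr3.png',arm.snapshot('wrist')['pixels'])"
```

```text
t 3.33 bridge xy [-162.9  -92.6] z -2.1 head 0.0 F [-0.1 -0.3 -0.4] w 0.703 q6 -1.64
```

View pics/sc3.png

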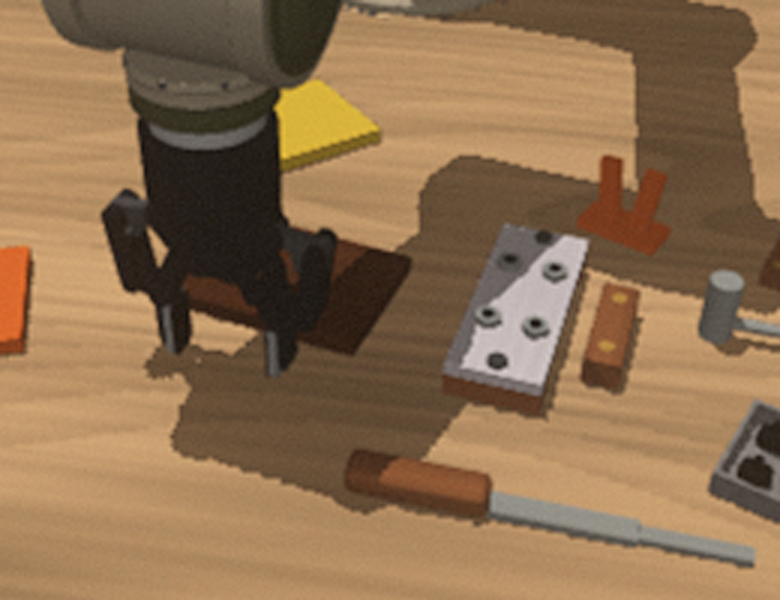

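View pics/wr3.png

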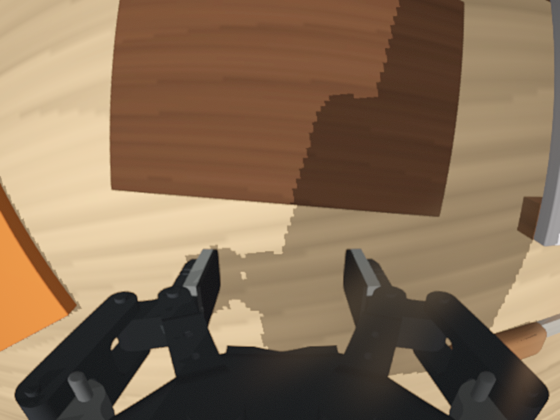

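drive_tool --plan '[{"dx":0,"dy":0,"dz":5,"rx":0,"ry":0,"rz":0,"gripper":0.4},{"dx":0,"dy":0,"dz":9,"rx":0,"ry":0,"rz":0,"gripper":0.4},{"dx":0,"dy":0,"dz":12,"rx":0,"ry":0,"rz":0,"gripper":0.4},{"dx":0,"dy":0,"dz":15,"rx":0,"ry":0,"rz":0,"gripper":0.4},{"dx":0,"dy":0,"dz":18,"rx":0,"ry":0,"rz":0,"gripper":0.4},{"dx":0,"dy":0,"dz":20,"rx":0,"ry":0,"rz":0,"gripper":0.4},{"dx":0,"dy":0,"dz":22,"rx":0,"ry":0,"rz":0,"gripper":0.4},{"dx":0,"dy":0,"dz":24,"rx":0,"ry":0,"rz":0,"gripper":0.4},{"dx":0,"dy":0,"dz":26,"rx":0,"ry":0,"rz":0,"gripper":0.4},{"dx":0,"dy":0,"dz":28,"rx":0,"ry":0,"rz":0,"gripper":0.4},{"dx":0,"dy":0,"dz":28,"rx":0,"ry":0,"rz":0,"gripper":0.4},{"dx":0,"dy":0,"dz":28,"rx":0,"ry":0,"rz":0,"gripper":0.4}]'

```text
time: 4.92
position: [0.6093, -0.0247, -0.0027]
tool_rot: [-1.281, -1.089, 1.089]
contact_force: [1.2, 0.2, 0.2]
width: 0.701
```

```bash
python3 -c "
from h import *
where(); 
cv2.imwrite('pics/wr4.png',arm.snapshot('wrist')['pixels'])"
```

```text
t 4.92 bridge xy [-162.9  -64.2] z -2.7 head -0.0 F [1.2 0.2 0.2] w 0.701 q6 -1.64
```

View pics/wr4.png

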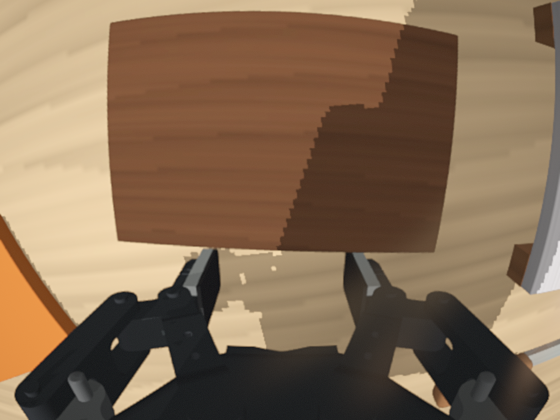

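```bash
cat >> h.py <<'E'
def wr(u,v,z,d=None,s=None):
    d=d or W; s=s or S
    x,y=(u-d["cx"])/d["fx"],(v-d["cy"])/d["fy"]; th=np.hypot(x,y)
    k=np.sin(th)/th if th>0 else 1
    r=np.array([x*k,-y*k,-np.cos(th)])
    M=np.eye(4);M[:3,:3]=Ro.from_rotvec(s["tool_rot"]).as_matrix();M[:3,3]=s["position"]
    P=M@d["hand_eye"]; r=P[:3,:3]@r;t=P[:3,3]
    p=(t+r*(z-t[2])/r[2])[:2]
    a=G[2];R=np.array([[np.cos(a),-np.sin(a)],[np.sin(a),np.cos(a)]])
    return R.T@(p-G[:2])*1e3
def wfit(L,w=150,h=100,z=.012):
    """corners lead-left, trail-left, trail-right, lead-right"""
    P=np.array([wr(u,v,z) for u,v in L]); print(P.round(1).tolist())
    f,e=fit2(P,w,h); print("centre",f[:2].round(1),"deg",np.degrees(f[2]).round(2),"res",round(e,2))
def fit2(P,w,h):
    L=np.array([[w/2,h/2],[-w/2,h/2],[-w/2,-h/2],[w/2,-h/2]])
    def f(p):
        c,s=np.cos(p[2]),np.sin(p[2]); return (L@np.array([[c,s],[-s,c]])+p[:2]-P).ravel()
    r=least_squares(f,[*P.mean(0),0]); return r.x,np.abs(r.fun).max()
E
python3 -c "
import h
from h import *
h.S=arm.read_state(); h.W=arm.snapshot('wrist')
wfit([(458,36),(110,23),(118,241),(435,252)])
print('bridge left edge pts z.025',wr(526,291,.025))"
```

```text
[[-87.7, 44.7], [-237.2, 50.4], [-240.8, -48.9], [-91.0, -54.4]]
centre [-164.2   -2.1] deg -2.11 res 0.48
bridge left edge pts z.025 [-33.62657204 -75.22839878]
```

drive_tool --plan '[{"dx":0,"dy":0,"dz":1.5,"rx":0,"ry":0,"rz":0,"gripper":0.4},{"dx":0,"dy":0,"dz":2.5,"rx":0,"ry":0,"rz":0,"gripper":0.4},{"dx":0,"dy":0,"dz":3.5,"rx":0,"ry":0,"rz":0,"gripper":0.4},{"dx":0,"dy":0,"dz":3.5,"rx":0,"ry":0,"rz":0,"gripper":0.4},{"dx":0,"dy":0,"dz":3.5,"rx":0,"ry":0,"rz":0,"gripper":0.4}]'

```text
time: 5.65
position: [0.6059, -0.0242, -0.0027]
tool_rot: [-1.281, -1.089, 1.089]
contact_force: [0.9, -0.7, -0.1]
width: 0.702
```

```bash
python3 -c "
from h import *
where(); 
cv2.imwrite('pics/wr5.png',arm.snapshot('wrist')['pixels'])"
```

```text
t 5.65 bridge xy [-162.9  -60.8] z -2.7 head -0.0 F [ 0.9 -0.7 -0.1] w 0.702 q6 -1.64
```

View pics/wr5.png

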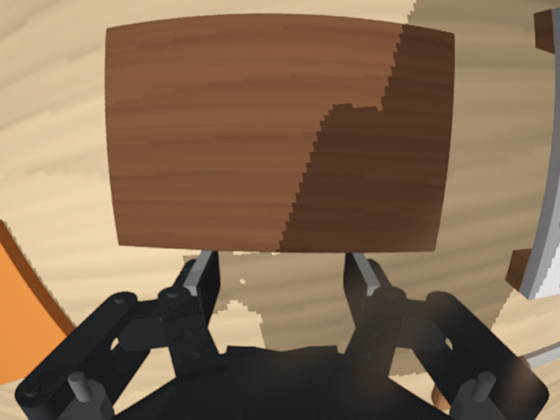

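```bash
python3 -c "
import h
from h import *
h.S=arm.read_state(); h.W=arm.snapshot('wrist')
wfit([(455,34),(106,29),(120,245),(436,251)])
im=cv2.imread('pics/wr5.png')[0:310,460:560]
cv2.imwrite('pics/wc5.png',cv2.resize(im[220:310],None,fx=7,fy=6,interpolation=cv2.INTER_CUBIC))
cv2.imwrite('pics/wc5b.png',cv2.resize(im[0:90],None,fx=7,fy=6,interpolation=cv2.INTER_CUBIC))
"
```

```text
[[-89.2, 48.8], [-239.2, 51.5], [-240.1, -47.4], [-90.6, -50.4]]
centre [-164.8    0.6] deg -0.95 res 0.71
```

View pics/wc5.png

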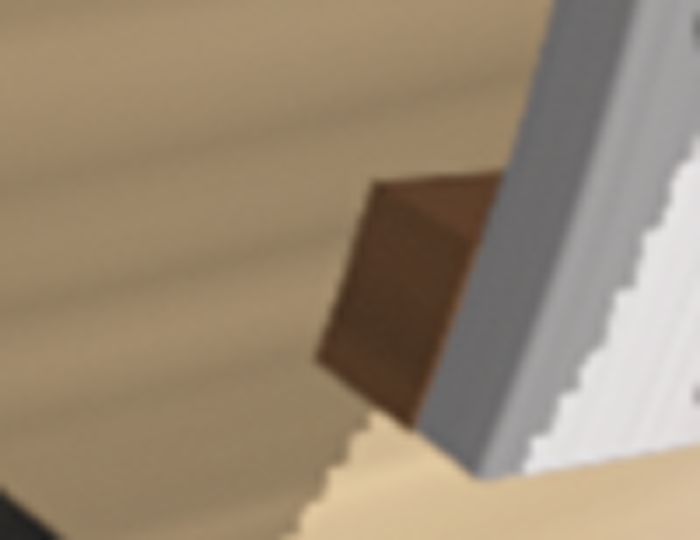

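View pics/wc5b.png

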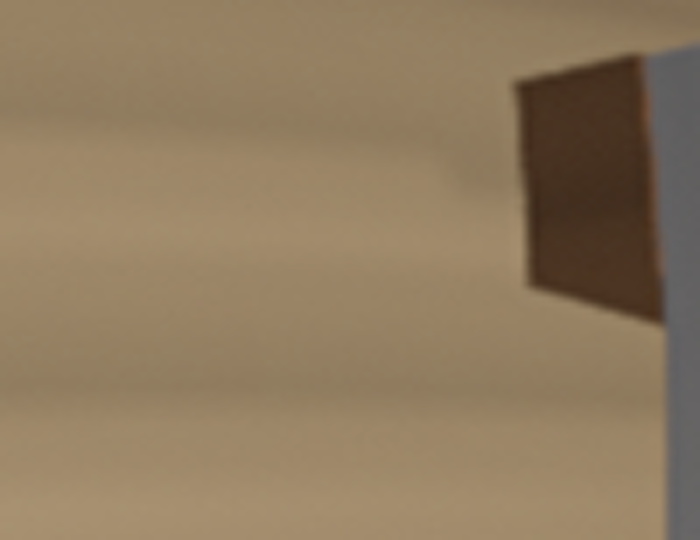

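```bash
python3 -c "
import h
from h import *
h.S=arm.read_state(); h.W=arm.snapshot('wrist')
for p in [(505.4,280),(513.1,250),(535.7,47.8),(533.6,13.7)]: print(wr(*p,0).round(1))
"
```

```text
[-28.4 -78.9]
[-28.8 -58.9]
[-28.  56.]
[-27.9  75.9]
```

drive_tool --plan '[{"dx":0,"dy":0,"dz":-8,"rx":0,"ry":0,"rz":0,"gripper":0.4},{"dx":0,"dy":0,"dz":-16,"rx":0,"ry":0,"rz":0,"gripper":0.4},{"dx":0,"dy":-45,"dz":-16,"rx":0,"ry":0,"rz":0,"gripper":0.4},{"dx":0,"dy":-80,"dz":-16,"rx":0,"ry":0,"rz":0,"gripper":0.4},{"dx":-10,"dy":-80,"dz":-10,"rx":0,"ry":10,"rz":0,"gripper":0.4},{"dx":-20,"dy":-80,"dz":0,"rx":0,"ry":20,"rz":0,"gripper":0.4},{"dx":-30,"dy":-80,"dz":10,"rx":0,"ry":30,"rz":0,"gripper":0.4},{"dx":-40,"dy":-80,"dz":20,"rx":0,"ry":40,"rz":0,"gripper":0.4},{"dx":-50,"dy":-80,"dz":30,"rx":0,"ry":50,"rz":0,"gripper":0.4},{"dx":-60,"dy":-80,"dz":40,"rx":0,"ry":60,"rz":0,"gripper":0.4},{"dx":-75,"dy":-80,"dz":50,"rx":0,"ry":70,"rz":0,"gripper":0.4},{"dx":-90,"dy":-80,"dz":60,"rx":0,"ry":80,"rz":0,"gripper":0.4},{"dx":-105,"dy":-80,"dz":60,"rx":0,"ry":90,"rz":0,"gripper":0.4},{"dx":-105,"dy":-80,"dz":60,"rx":0,"ry":90,"rz":0,"gripper":0.4},{"dx":-105,"dy":-80,"dz":60,"rx":0,"ry":90,"rz":0,"gripper":0.4}]'

```text
time: 7.68
position: [0.5301, -0.1178, 0.0773]
tool_rot: [-1.567, 0.124, -0.124]
contact_force: [-0.2, 0.1, -0.1]
width: 0.7
```

```bash
python3 -c "
from h import *
where(); target(-268,0,-3,-90)
cv2.imwrite('pics/wr6.png',arm.snapshot('wrist')['pixels'])"
```

```text
t 7.67 bridge xy [-267.5   -1.1] z 77.3 head -89.81 F [-0.2  0.1 -0.1] w 0.7 q6 -0.28
shift [-1.1 80.3 -0.5] turn [-0.01  0.19  0.  ]
```

View pics/wr6.png

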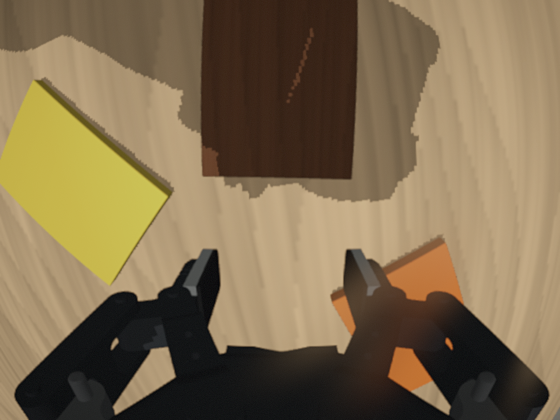

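```bash
python3 -c "
import h
from h import *
h.S=arm.read_state(); h.W=arm.snapshot('wrist')
for p in [(332,297),(444,238),(172,190),(202,178),(352,180)]: print(p,wr(*p,0.012).round(1))
"
```

```text
(332, 297) [-332.5  -39.9]
(444, 238) [-285.3 -125. ]
(172, 190) [-248.7   74.2]
(202, 178) [-240.5   52.1]
(352, 180) [-241.7  -48.1]
```

drive_tool --plan '[{"dx":-1,"dy":40,"dz":0,"rx":0,"ry":0.2,"rz":0,"gripper":0.4},{"dx":-1,"dy":68,"dz":0,"rx":0,"ry":0.2,"rz":0,"gripper":0.4},{"dx":-1,"dy":76,"dz":0,"rx":0,"ry":0.2,"rz":0,"gripper":0.4},{"dx":-1,"dy":80,"dz":0,"rx":0,"ry":0.2,"rz":0,"gripper":0.4},{"dx":-1,"dy":80,"dz":5,"rx":0,"ry":0.2,"rz":0,"gripper":0.4},{"dx":-1,"dy":80,"dz":10,"rx":0,"ry":0.2,"rz":0,"gripper":0.4},{"dx":-1,"dy":80,"dz":13,"rx":0,"ry":0.2,"rz":0,"gripper":0.4},{"dx":-1,"dy":80,"dz":16,"rx":0,"ry":0.2,"rz":0,"gripper":0.4},{"dx":-1,"dy":80,"dz":19,"rx":0,"ry":0.2,"rz":0,"gripper":0.4},{"dx":-1,"dy":80,"dz":23,"rx":0,"ry":0.2,"rz":0,"gripper":0.4},{"dx":-1,"dy":80,"dz":27,"rx":0,"ry":0.2,"rz":0,"gripper":0.4},{"dx":-1,"dy":80,"dz":31,"rx":0,"ry":0.2,"rz":0,"gripper":0.4},{"dx":-1,"dy":80,"dz":35,"rx":0,"ry":0.2,"rz":0,"gripper":0.4},{"dx":-1,"dy":80,"dz":39,"rx":0,"ry":0.2,"rz":0,"gripper":0.4},{"dx":-1,"dy":80,"dz":43,"rx":0,"ry":0.2,"rz":0,"gripper":0.4},{"dx":-1,"dy":80,"dz":47,"rx":0,"ry":0.2,"rz":0,"gripper":0.4},{"dx":-1,"dy":80,"dz":50,"rx":0,"ry":0.2,"rz":0,"gripper":0.4},{"dx":-1,"dy":80,"dz":50,"rx":0,"ry":0.2,"rz":0,"gripper":0.4},{"dx":-1,"dy":80,"dz":50,"rx":0,"ry":0.2,"rz":0,"gripper":0.4}]'

```text
time: 10.15
position: [0.5367, -0.0684, -0.0029]
tool_rot: [-1.567, 0.13, -0.129]
contact_force: [-1.1, -0.7, -0.1]
width: 0.699
```

```bash
python3 -c "
from h import *
where()
cv2.imwrite('pics/wr7.png',arm.snapshot('wrist')['pixels'])
cv2.imwrite('pics/top7.png',cv2.resize(arm.snapshot('top')['pixels'][140:280,140:360],None,fx=3.6,fy=3.6,interpolation=cv2.INTER_CUBIC))"
```

```text
t 10.15 bridge xy [-217.7    0.4] z -2.9 head -90.21 F [-1.1 -0.7 -0.1] w 0.699 q6 -0.18
```

View pics/wr7.png

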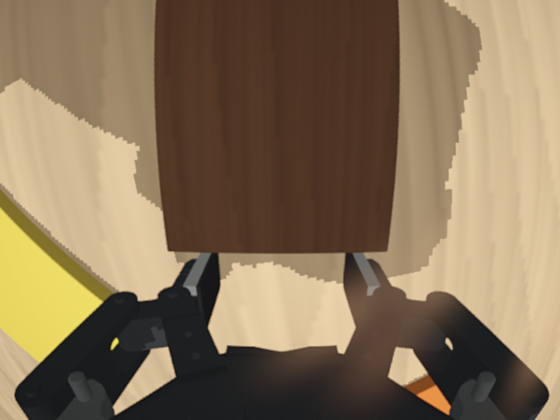

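View pics/top7.png

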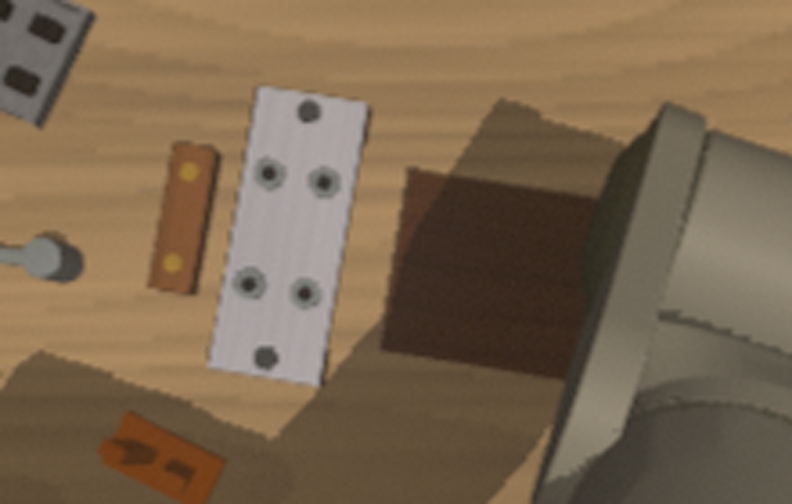

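```bash
python3 -c "
import h
from h import *
h.S=arm.read_state(); h.W=arm.snapshot('wrist');d=arm.snapshot('top')
for p in [(167,250),(388,251)]: print(p,wr(*p,0.012).round(1))
a=G[2];R=np.array([[np.cos(a),-np.sin(a)],[np.sin(a),np.cos(a)]])
for u,v,z in [(409,170,.012),(384,350,.012),(258,87,.025),(365,103,.025),(320,385,.025),(207,367,.025)]: print(R.T@(ray(d,(u+.5)/3.6-.5+140,(v+.5)/3.6-.5+140,z)-G[:2])*1e3)
"
```

```text
(167, 250) [-206.4   52.1]
(388, 251) [-207.2  -48. ]
[-56.77165532 -45.52123535]
[-59.14485722  52.87369744]
[ 29.712502   -75.81799039]
[-28.71370687 -76.03285646]
[-29.81046041  76.39415992]
[30.95730904 76.40878213]
```

drive_tool --plan '[{"dx":0.5,"dy":0,"dz":4,"rx":0,"ry":-0.2,"rz":0,"gripper":0.4},{"dx":1,"dy":0,"dz":8,"rx":0,"ry":-0.2,"rz":0,"gripper":0.4},{"dx":1.6,"dy":0,"dz":12,"rx":0,"ry":-0.2,"rz":0,"gripper":0.4},{"dx":2.2,"dy":0,"dz":16,"rx":0,"ry":-0.2,"rz":0,"gripper":0.4},{"dx":2.8,"dy":0,"dz":20,"rx":0,"ry":-0.2,"rz":0,"gripper":0.4},{"dx":3.4,"dy":0,"dz":24,"rx":0,"ry":-0.2,"rz":0,"gripper":0.4},{"dx":3.4,"dy":0,"dz":24,"rx":0,"ry":-0.2,"rz":0,"gripper":0.4},{"dx":3.4,"dy":0,"dz":24,"rx":0,"ry":-0.2,"rz":0,"gripper":0.4}]'

```text
time: 11.35
position: [0.5442, -0.0455, -0.0027]
tool_rot: [-1.567, 0.127, -0.127]
contact_force: [-0.6, -0.6, 0.2]
width: 0.703
```

```bash
python3 -c "
from h import *
where()
cv2.imwrite('pics/wr8.png',arm.snapshot('wrist')['pixels'])
cv2.imwrite('pics/top8.png',cv2.resize(arm.snapshot('top')['pixels'][140:280,140:360],None,fx=3.6,fy=3.6,interpolation=cv2.INTER_CUBIC))"
```

```text
t 11.35 bridge xy [-193.9   -3.3] z -2.7 head -90.01 F [-0.6 -0.6  0.2] w 0.703 q6 -0.14
```

View pics/wr8.png

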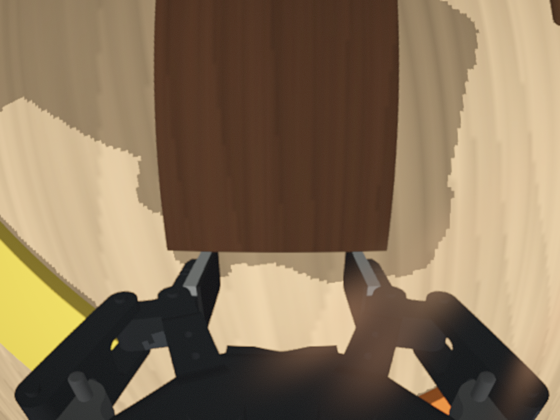

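View pics/top8.png

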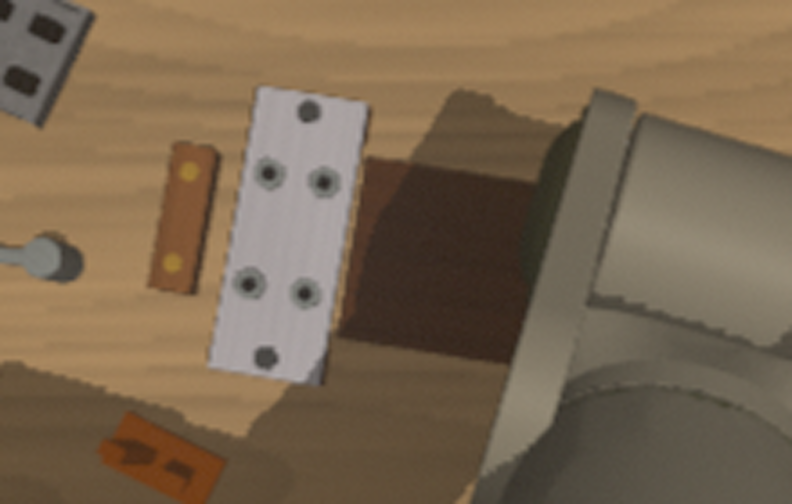

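Wrist view: the trailing edge is flush on both fingers at (167,250) and (388,251). Top view: the blank is centred just at the bridge mouth. I'll push straight on.

drive_tool --plan '[{"dx":0,"dy":0,"dz":4,"rx":0,"ry":0,"rz":0,"gripper":0.4},{"dx":0,"dy":0,"dz":8,"rx":0,"ry":0,"rz":0,"gripper":0.4},{"dx":0,"dy":0,"dz":12,"rx":0,"ry":0,"rz":0,"gripper":0.4},{"dx":0,"dy":0,"dz":16,"rx":0,"ry":0,"rz":0,"gripper":0.4},{"dx":0,"dy":0,"dz":20,"rx":0,"ry":0,"rz":0,"gripper":0.4},{"dx":0,"dy":0,"dz":24,"rx":0,"ry":0,"rz":0,"gripper":0.4},{"dx":0,"dy":0,"dz":28,"rx":0,"ry":0,"rz":0,"gripper":0.4},{"dx":0,"dy":0,"dz":32,"rx":0,"ry":0,"rz":0,"gripper":0.4},{"dx":0,"dy":0,"dz":36,"rx":0,"ry":0,"rz":0,"gripper":0.4},{"dx":0,"dy":0,"dz":40,"rx":0,"ry":0,"rz":0,"gripper":0.4},{"dx":0,"dy":0,"dz":44,"rx":0,"ry":0,"rz":0,"gripper":0.4},{"dx":0,"dy":0,"dz":48,"rx":0,"ry":0,"rz":0,"gripper":0.4},{"dx":0,"dy":0,"dz":52,"rx":0,"ry":0,"rz":0,"gripper":0.4},{"dx":0,"dy":0,"dz":56,"rx":0,"ry":0,"rz":0,"gripper":0.4},{"dx":0,"dy":0,"dz":60,"rx":0,"ry":0,"rz":0,"gripper":0.4},{"dx":0,"dy":0,"dz":64,"rx":0,"ry":0,"rz":0,"gripper":0.4},{"dx":0,"dy":0,"dz":68,"rx":0,"ry":0,"rz":0,"gripper":0.4},{"dx":0,"dy":0,"dz":68,"rx":0,"ry":0,"rz":0,"gripper":0.4},{"dx":0,"dy":0,"dz":68,"rx":0,"ry":0,"rz":0,"gripper":0.4}]'

```text
time: 13.82
position: [0.555, 0.0217, -0.0028]
tool_rot: [-1.567, 0.127, -0.127]
contact_force: [-0.3, 0.3, -0.6]
width: 0.7
```

```bash
python3 -c "
from h import *
where()
cv2.imwrite('pics/wr9.png',arm.snapshot('wrist')['pixels'])
cv2.imwrite('pics/top9.png',cv2.resize(arm.snapshot('top')['pixels'][160:260,160:280],None,fx=6,fy=6,interpolation=cv2.INTER_CUBIC))"
```

```text
t 13.82 bridge xy [-125.8   -3.1] z -2.8 head -90.0 F [-0.3  0.3 -0.6] w 0.7 q6 -0.01
```

View pics/wr9.png

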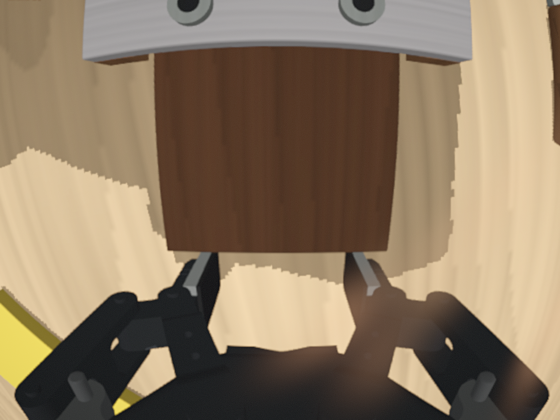

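View pics/top9.png

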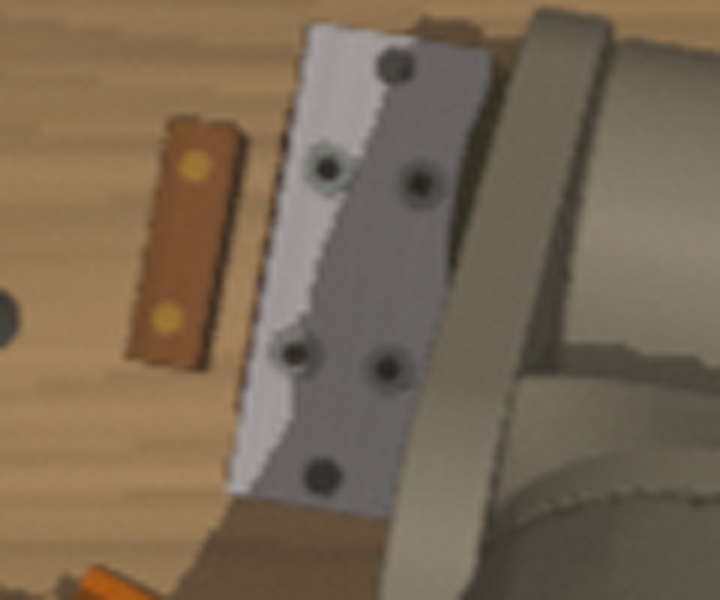

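drive_tool --plan '[{"dx":0,"dy":0,"dz":2,"rx":0,"ry":0,"rz":0,"gripper":0.4},{"dx":0,"dy":0,"dz":4,"rx":0,"ry":0,"rz":0,"gripper":0.4},{"dx":0,"dy":0,"dz":5.5,"rx":0,"ry":0,"rz":0,"gripper":0.4},{"dx":0,"dy":0,"dz":7,"rx":0,"ry":0,"rz":0,"gripper":0.4},{"dx":0,"dy":0,"dz":8,"rx":0,"ry":0,"rz":0,"gripper":0.4},{"dx":0,"dy":0,"dz":9,"rx":0,"ry":0,"rz":0,"gripper":0.4},{"dx":0,"dy":0,"dz":9.5,"rx":0,"ry":0,"rz":0,"gripper":0.4}]'

```text
time: 14.8
position: [0.5566, 0.031, -0.0027]
tool_rot: [-1.567, 0.127, -0.127]
contact_force: [-0.3, -1.0, -0.7]
width: 0.7
```

drive_tool --plan '[{"dx":0,"dy":0,"dz":0.5,"rx":0,"ry":0,"rz":0,"gripper":0.4},{"dx":0,"dy":0,"dz":1,"rx":0,"ry":0,"rz":0,"gripper":0.4},{"dx":0,"dy":0,"dz":1,"rx":0,"ry":0,"rz":0,"gripper":0.4}]'

```text
time: 15.18
position: [0.5568, 0.032, -0.0027]
tool_rot: [-1.567, 0.127, -0.127]
contact_force: [0.4, -0.8, -0.1]
width: 0.702
```

drive_tool --plan '[{"dx":0,"dy":0,"dz":0.5,"rx":0,"ry":0,"rz":0,"gripper":0.4},{"dx":0,"dy":0,"dz":1,"rx":0,"ry":0,"rz":0,"gripper":0.4},{"dx":0,"dy":0,"dz":1,"rx":0,"ry":0,"rz":0,"gripper":0.4}]'

```text
time: 15.55
position: [0.557, 0.033, -0.0027]
tool_rot: [-1.567, 0.127, -0.127]
contact_force: [-0.8, 0.2, -1.0]
width: 0.702
```

drive_tool --plan '[{"dx":0,"dy":0,"dz":0.5,"rx":0,"ry":0,"rz":0,"gripper":0.4},{"dx":0,"dy":0,"dz":1,"rx":0,"ry":0,"rz":0,"gripper":0.4},{"dx":0,"dy":0,"dz":1,"rx":0,"ry":0,"rz":0,"gripper":0.4}]'

```text
time: 15.92
position: [0.5571, 0.034, -0.0027]
tool_rot: [-1.567, 0.127, -0.127]
contact_force: [-0.2, -0.5, 0.3]
width: 0.702
```

```bash
python3 -c "
from h import *
where()
cv2.imwrite('pics/top10.png',cv2.resize(arm.snapshot('top')['pixels'][160:260,160:280],None,fx=6,fy=6,interpolation=cv2.INTER_CUBIC))
cv2.imwrite('pics/sc10.png',cv2.resize(arm.snapshot('scene')['pixels'][150:290,260:420],None,fx=4.5,fy=4.2,interpolation=cv2.INTER_CUBIC))"
```

```text
t 15.93 bridge xy [-113.4   -3.3] z -2.7 head -90.0 F [-0.2 -0.5  0.3] w 0.702 q6 0.01
```

View pics/top10.png

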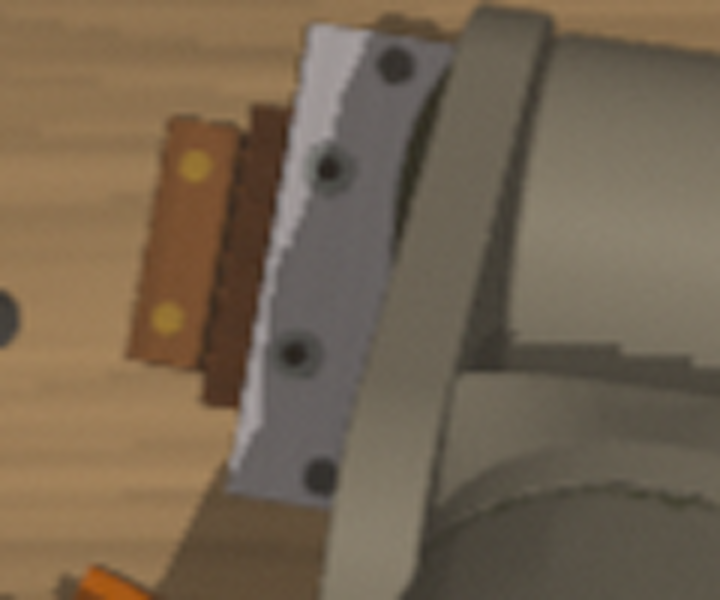

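View pics/sc10.png

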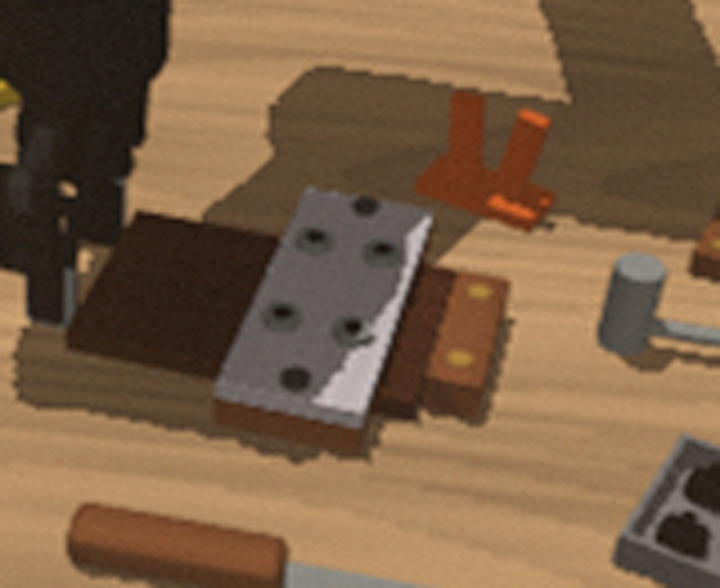

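drive_tool --plan '[{"dx":0,"dy":0,"dz":0.5,"rx":0,"ry":0,"rz":0,"gripper":0.4},{"dx":0,"dy":0,"dz":1,"rx":0,"ry":0,"rz":0,"gripper":0.4},{"dx":0,"dy":0,"dz":1,"rx":0,"ry":0,"rz":0,"gripper":0.4}]'

```text
time: 16.4
position: [0.5572, 0.0346, -0.0027]
tool_rot: [-1.568, 0.127, -0.127]
contact_force: [-0.8, -4.2, -0.2]
width: 0.696
```

drive_tool --plan '[{"dx":0,"dy":0,"dz":0.5,"rx":0,"ry":0,"rz":0,"gripper":0.4},{"dx":0,"dy":0,"dz":1,"rx":0,"ry":0,"rz":0,"gripper":0.4},{"dx":0,"dy":0,"dz":1,"rx":0,"ry":0,"rz":0,"gripper":0.4}]'

```text
time: 16.77
position: [0.5572, 0.0347, -0.0027]
tool_rot: [-1.569, 0.127, -0.126]
contact_force: [-3.1, -10.0, 1.2]
width: 0.702
```

drive_tool --plan '[{"dx":0,"dy":0,"dz":0.5,"rx":0,"ry":0,"rz":0,"gripper":0.4},{"dx":0,"dy":0,"dz":1,"rx":0,"ry":0,"rz":0,"gripper":0.4},{"dx":0,"dy":0,"dz":1,"rx":0,"ry":0,"rz":0,"gripper":0.4},{"dx":0,"dy":0,"dz":1,"rx":0,"ry":0,"rz":0,"gripper":0.4}]'

```text
time: 17.27
position: [0.5572, 0.0348, -0.0027]
tool_rot: [-1.57, 0.128, -0.126]
contact_force: [-4.9, -15.6, 2.9]
width: 0.701
```

```bash
python3 -c "
from h import *
where()
print(arm.read_state()['torque'])
cv2.imwrite('pics/wr11.png',arm.snapshot('wrist')['pixels'])
cv2.imwrite('pics/top11.png',cv2.resize(arm.snapshot('top')['pixels'][170:235,170:225],None,fx=9,fy=9,interpolation=cv2.INTER_CUBIC))"
```

```text
t 17.27 bridge xy [-112.5   -3.3] z -2.7 head -90.0 F [ -4.9 -15.6   2.9] w 0.701 q6 0.02
[-2.6284247   0.70427124 -0.03106826]
```

View pics/top11.png

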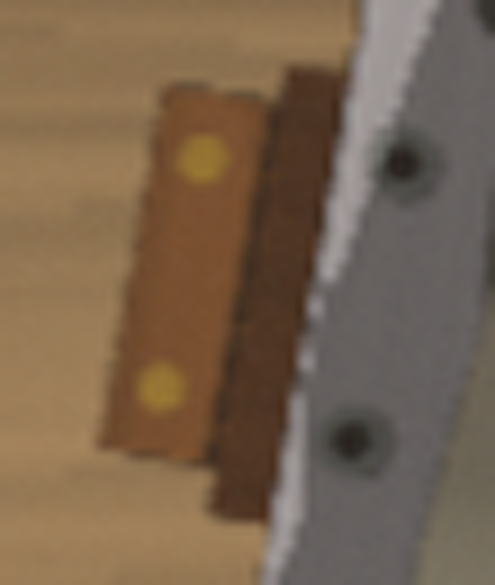

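View pics/wr11.png

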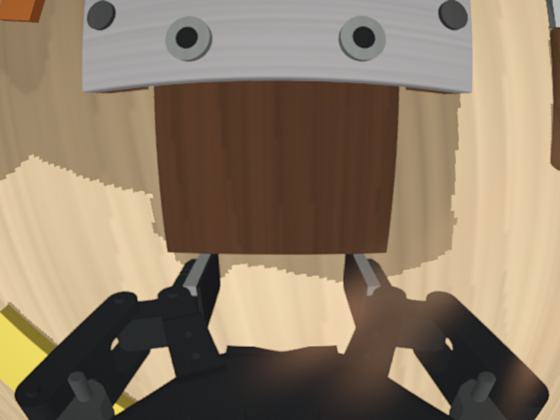

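Contact is firm at about 16 N with almost no yaw moment, and top11 shows an even seam along the cleat face. Next I back straight off, rise, and move clear.

drive_tool --plan '[{"dx":0,"dy":0,"dz":-2,"rx":0,"ry":0,"rz":0,"gripper":0.4},{"dx":0,"dy":0,"dz":-8,"rx":0,"ry":0,"rz":0,"gripper":0.4},{"dx":0,"dy":0,"dz":-18,"rx":0,"ry":0,"rz":0,"gripper":0.4},{"dx":0,"dy":-30,"dz":-25,"rx":0,"ry":0,"rz":0,"gripper":0.4},{"dx":0,"dy":-75,"dz":-30,"rx":0,"ry":0,"rz":0,"gripper":0.4},{"dx":0,"dy":-120,"dz":-60,"rx":0,"ry":0,"rz":0,"gripper":0.4},{"dx":0,"dy":-150,"dz":-110,"rx":0,"ry":0,"rz":0,"gripper":0.4},{"dx":0,"dy":-160,"dz":-160,"rx":0,"ry":0,"rz":0,"gripper":0.4},{"dx":0,"dy":-160,"dz":-210,"rx":0,"ry":0,"rz":0,"gripper":0.4},{"dx":0,"dy":-160,"dz":-250,"rx":0,"ry":0,"rz":0,"gripper":0.4},{"dx":0,"dy":-160,"dz":-250,"rx":0,"ry":0,"rz":0,"gripper":0.4},{"dx":0,"dy":-160,"dz":-250,"rx":0,"ry":0,"rz":0,"gripper":0.4}]'

```text
time: 18.88
position: [0.5172, -0.2095, 0.1572]
tool_rot: [-1.567, 0.127, -0.127]
contact_force: [-0.9, 0.5, -0.1]
width: 0.699
```

```bash
python3 -c "
from h import *
where()
t=arm.snapshot('top')['pixels'];cv2.imwrite('pics/top12.png',t)
cv2.imwrite('pics/top12c.png',cv2.resize(t[155:265,165:300],None,fx=5.5,fy=5.4,interpolation=cv2.INTER_CUBIC))
cv2.imwrite('pics/sc12.png',cv2.resize(arm.snapshot('scene')['pixels'][150:290,260:420],None,fx=4.5,fy=4.2,interpolation=cv2.INTER_CUBIC))"
```

```text
t 18.88 bridge xy [-360.    -3.1] z 157.2 head -90.01 F [-0.9  0.5 -0.1] w 0.699 q6 -0.43
```

View pics/top12.png

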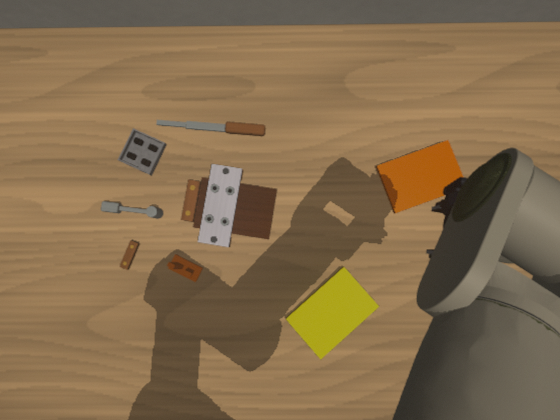

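View pics/top12c.png

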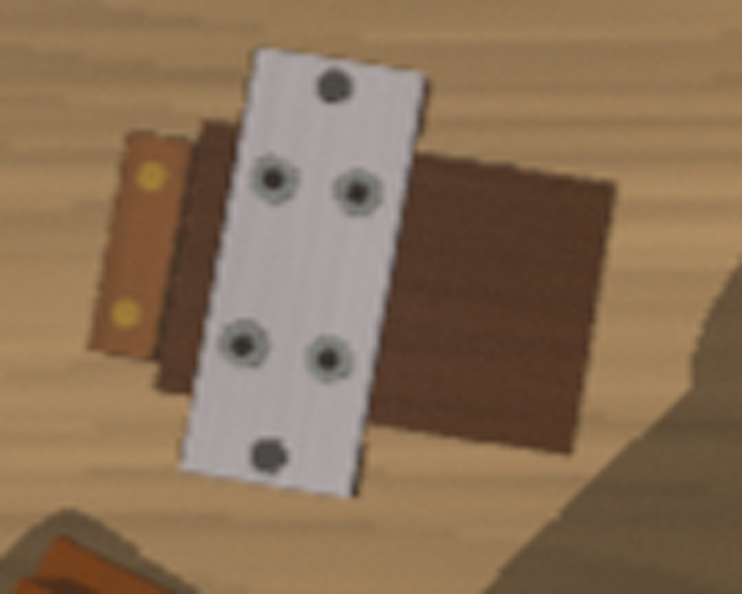

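View pics/sc12.png

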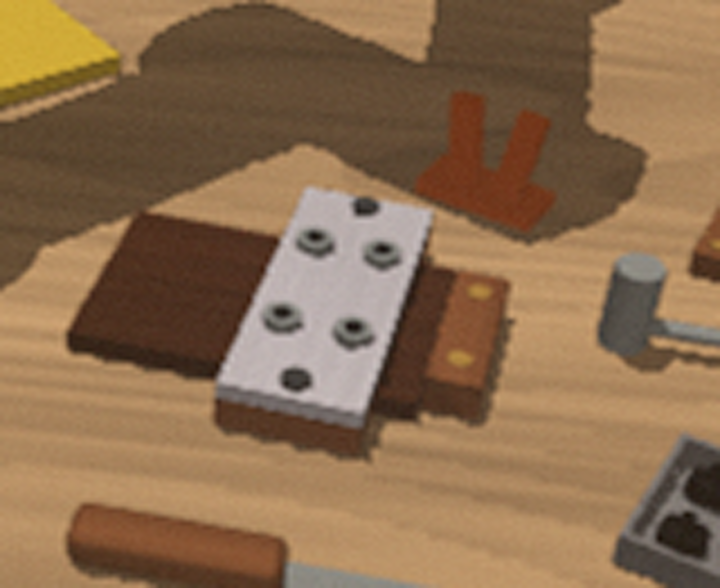

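```bash
python3 -c "
from plant import arm
print(arm.hand_in())"
```

```text
the job is handed in; nothing more can be done
None
```

The dark blank is home under the bridge, its leading edge flat against the larger cedar cleat, and the job is handed in. It took about 19 s of the 72 s allowed.

- **Moves:** I first nudged the blank's far side with the two fingers to bring it nearly square and within about 3.5 mm of the bridge's centre line. I then pushed its trailing edge with both fingers, trimming it sideways about 3.5 mm, straight under the bridge and onto the cleat. Last, I backed the fingers straight off and raised them to 157 mm, well behind the blank.
- **At the stop:** the push force rose to about 16 N with almost no twisting moment (−0.03 N m), so the edge was seated evenly.
- **After backing off:** the top and scene pictures show no gap along the cleat face and the blank flat and centred in the opening. The gauge, winder, file and tray look to be where they started. The last force reading was about zero.
- **What disagreed:** the top and wrist cameras differed by about 2 mm on the bridge's position. Edge angles read from the final top picture differ by up to about 0.7°, which is within reading error at that resolution. One plan was refused for missing keys, and the arm did not move.

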